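Pin the hold-down bar of a calligraphy practice board

TASK

On the calligraphy practice board, swing the pivoted wooden hold-down bar by its knob until the hole in the bar lies over the hole in the board, at the top edge of the practice sheet. Then take the wooden locking pin with the round collar out of its square stand and push it down through both holes until the collar rests on the bar, and let go.

Things in the scene. Friction and masses are not known exactly. Their poses are not given: they have to be found in the camera images.
- board_hole (a point): Centre of the top mouth of the 32 mm round through-hole in the fixed plywood practice board (300 x 360 mm, top 40 mm above the table, green felt and white sheet on it). z up, x and y along the board's short and long sides; place and yaw vary. The bar's pivot (steel bolt) is at x 0, y +130 mm in this frame. A loose brass paperweight near the board's -y edge is out of the bar's reach.
- bar (a joint): Angle (rad) of the wooden hold-down bar (275 x 56 x 16 mm, top 17 mm above the board's) on its vertical pivot. At 0 its 32 mm hole, 130 mm from the pivot, is over the board's hole and the bar points along -y of board_hole. Positive is clockwise from above, over the sheet. Range -0.35 to 1.3, no stop at 0, friction 0.12 N m, stays where left. Starts at 0.5 to 1.0.
- bar_knob (a point): Centre (half-way up) of the upright round dark wooden knob near the free end of the hold-down bar: 24 mm across, 46 mm tall, standing on the bar's top, 220 mm from the pivot and 90 mm beyond the bar's hole, on the same line. z up; -y points along the bar away from the pivot.
- pin_head (a point): Centre of the upright round grip (24 mm across, 50 mm tall) of the dark wooden locking pin, 60 g. Under the grip a collar 44 mm across, 6 mm thick; then a shank 22 mm across, 50 mm long, its last 18 mm tapering to 8 mm. The point is 31 mm above the collar's underside, 81 mm above the tip; z up the pin. It stands loose in a fixed square wooden stand, 62 mm wide, 54 mm tall, collar on its top.
Things that resemble listed ones, but are neither listed nor needed, are in the scene too. What is shaped like the part that bears pin_head but green or white is not meant.

How it is judged:
By the outcome, as a careful person would: the job done as asked, in the order asked, and still so for the second after the job is handed in, with the robot touching nothing.
It also fails if it takes over 59 s, if anything falls off the work surface, if the arm or the gripper's body presses on something with over 40 N, if the wrist force passes 120 N, or if a joint passes its speed limit or range.

ROBOT

A 6-joint arm with a two-finger parallel gripper is mounted at the origin on the work surface. World frame = base frame: x ahead of the robot, y to its left, z up, the work surface at z = 0. Lengths are in m, angles in degrees, forces in N, time in s.
With the tool pointing down it reaches from about 0.325 to 0.85 m from the base axis. Payload 4.4 kg.
Tool frame: the origin (TCP) lies at the very end of the fingers, on their centre line; the grasp point (between the pads) lies bot.grip_depth behind it (bot.grip_depth is the distance from the TCP to the grasp point, in m); z points along the fingers, y is the direction in which the jaws open and shut (so a half turn about z gives the same grasp; the last joint's range is limited). The gripper opens to 94 mm and grips with 3 to 60 N. Pads are 16 mm wide; open, the fingers measure 119 mm over their backs; the gripper's body (75 mm by 177 mm) begins 78 mm behind the grasp point.
Start: joints at [65.403, 11.837, 88.321, -0, 79.842, -8.623], TCP at [0.158, 0.553, 0.205] pointing down, gripper open.
Joint ranges: [-156.59, 156.59], [-49.26, 127.26], [12.9, 141.05], [-63.56, 243.56], [4.71, 150.69], [-161.64, 161.64]. Speed limits (degrees/s): [159.86, 159.86, 180, 180, 180, 180].

INTERFACE

Orientations are given as a 3x3 rotation matrix whose columns are the frame's x, y, z axes.
In Python, from cell import bot gives the robot as it stands.
- The arm moves only by the shell command python3 -m creep 'ROWS' [FORCE]. ROWS is JSON, a list that holds one entry, the list of rows, each a list of 7 numbers: the turn, a rotation vector about the tool's x, y, z in rad, then the shift along the tool's x, y, z in mm, then the gripper's target within -1 to 1 (fully open at 1, half-way at 0, shut at -1). A call has 1 to 10 rows; each row is the pose to reach, as a shift and turn from the pose commanded when the call began, along the tool's axes at that moment; what a row does not reach only later rows make up. A row lasts 1/10 s, in which the tool goes at most 50 mm and 8.59 degrees, less where a joint would pass 70% of its speed; a pose out of reach is approached as far as the arm can. A call with a gripper value outside its range is refused whole. The fingers move at their own pace and stop on an object; FORCE is the grip in N (left out, the last holds). Time passes only in rows, so rows that repeat a pose let the fingers close. It gives the time, the measured TCP pose, the force and the opening at its end, in the units of the state.
- bot.read_state(): the state, without advancing time (a new reading comes with each control period).
- bot.snapshot(name): name is "scene" or "top"; returns a dict with "frame" (384x512x3 uint8, red, green, blue), "K" (3x3 intrinsics, pixels), "extrinsics" (4x4, takes a point from camera to world coordinates). Camera axes: x right, y up, looking along -z (the intrinsics and any distortion apply to the point x, -y, -z); pixel columns grow to the right and rows downward; lengths in m; the calibration is good to about 2 mm. A picture is of the moment at which its call begins. There is no depth.
- bot.hand_in(): hands the job in, once; it reports no verdict.
The state is a dict: "t": time; "q": joint angles; "qd": joint speeds; "joint_torque": joint torques, N m; "eef_pos": TCP position; "tcp_rot": TCP orientation; "contact_force": force on the tool from outside, world axes, zero at the start; "wrist_torque": the same for the moment, N m; "opening": finger opening in m.
Only numpy, scipy, OpenCV 4.12 (cv2) and the standard library are available. Lean on these libraries where they do the work, as an engineer would, in place of code of your own. Each camera call takes 0.05 s, during which the arm holds its last target. There are 200 camera calls.

## Working session

There is one attempt and no reset: what is moved stays moved. The work goes in short steps, Python scripts to look and compute and a shell command to move; the robot and the scene stay as the last step left them, time stands still between calls to the robot, and variables do not carry over. Pictures are saved under pics/ and viewed, about 8 in all and at most 12, crops included, and the job is handed in when it is done.

```bash
mkdir -p pics; ls
python3 - <<'E'
from cell import bot
import cv2,numpy as np
for n in("scene","top"):
    s=bot.snapshot(n); cv2.imwrite(f"pics/{n}0.png",s["frame"][:,:,::-1]); print(n,s["K"].round(1).tolist(),s["extrinsics"].round(3).tolist(),[k for k in s])
print(bot.read_state(),bot.grip_depth)
E
```

```text
pics
scene [[375.8, 0.0, 255.3], [0.0, 375.8, 195.2], [0.0, 0.0, 1.0]] [[-0.694, -0.57, 0.44, 0.985], [0.72, -0.563, 0.405, 0.31], [0.017, 0.598, 0.801, 0.778], [0.0, 0.0, 0.0, 1.0]] ['frame', 'K', 'extrinsics']
top [[466.6, 0.0, 255.1], [0.0, 466.6, 183.4], [0.0, 0.0, 1.0]] [[-0.003, 0.998, -0.059, 0.504], [-1.0, -0.004, -0.017, -0.034], [-0.018, 0.059, 0.998, 1.119], [0.0, 0.0, 0.0, 1.0]] ['frame', 'K', 'extrinsics']
{'t': 0.1, 'q': array([ 6.54041846e+01,  1.18807713e+01,  8.83957898e+01,  5.56448985e-04,
        7.98419138e+01, -8.62267223e+00]), 'qd': array([ 0.01850966, -0.13716398, -0.16127178, -0.00146944,  0.00359455,
        0.15746724]), 'joint_torque': array([-3.30164912e-04, -3.71864712e+01, -2.82292163e+01,  7.00617093e-02,
        3.11710406e-02, -3.81018071e-05]), 'eef_pos': array([0.15793009, 0.55212847, 0.20439983]), 'tcp_rot': array([[-9.61390179e-01,  2.75187513e-01, -8.69329912e-04],
       [ 2.75188700e-01,  9.61388402e-01, -1.87617961e-03],
       [ 3.19462496e-04, -2.04297042e-03, -9.99997862e-01]]), 'contact_force': array([0.29795258, 0.22477184, 0.46864816]), 'wrist_torque': array([-0.0161407 , -0.02484319,  0.03600803]), 'opening': 0.09424113644024108} 0.0188
```

View pics/top0.png

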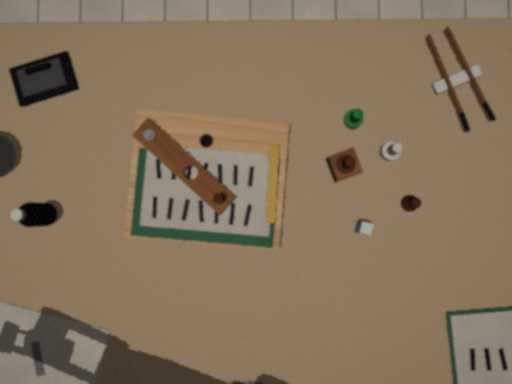

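View pics/scene0.png

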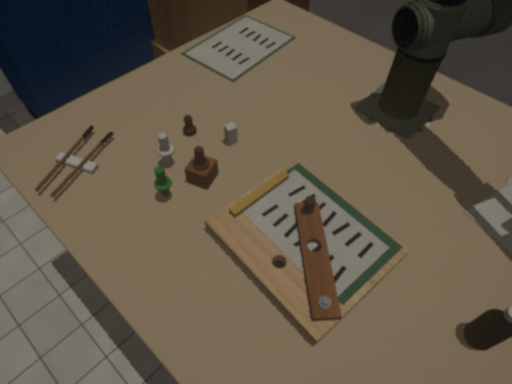

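Top view: the board hole is at about (206,140), the bolt at (149,134), the bar hole at (193,173) and the knob at (220,198).
Candidates for the pin: the brown one in the square stand at (345,163), a loose brown one at (411,203), green at (354,118) and white at (392,150). I choose the one in the square stand and check it in a close crop.

```bash
cat > h.py <<'E'
import numpy as np,cv2
from cell import bot
def ray(s,u,v):
    E=s["extrinsics"];K=s["K"]
    d=np.array([(u-K[0,2])/K[0,0],-(v-K[1,2])/K[1,1],-1.]);return E[:3,3],E[:3,:3]@d
def plane(s,u,v,z):
    c,d=ray(s,u,v);return c+d*(z-c[2])/d[2]
def proj(s,p):
    E=s["extrinsics"];K=s["K"];q=E[:3,:3].T@(np.array(p)-E[:3,3]);return K[0,0]*q[0]/-q[2]+K[0,2],K[1,1]*q[1]/q[2]+K[1,2]
def tri(s1,p1,s2,p2):
    c1,d1=ray(s1,*p1);c2,d2=ray(s2,*p2)
    t=np.linalg.lstsq(np.c_[d1,-d2],c2-c1,rcond=None)[0];a=c1+d1*t[0];b=c2+d2*t[1];return (a+b)/2,np.linalg.norm(a-b)
def crop(s,u,v,w,h,k):
    """window centred u,v, scaled k with pixel ticks every 10"""
    f=s["frame"][v-h//2:v+h//2,u-w//2:u+w//2,::-1];o=cv2.resize(f,None,fx=k,fy=k,interpolation=cv2.INTER_CUBIC)
    o=cv2.convertScaleAbs(o,alpha=1.5,beta=15)
    for x in range(w):
        if (u-w//2+x)%10==0: cv2.line(o,(x*k+k//2,0),(x*k+k//2,6),(0,0,255),1);cv2.putText(o,str(u-w//2+x),(x*k,16),0,.35,(0,0,255),1)
    for y in range(h):
        if (v-h//2+y)%10==0: cv2.line(o,(0,y*k+k//2),(6,y*k+k//2),(0,0,255),1);cv2.putText(o,str(v-h//2+y),(8,y*k+k//2+4),0,.35,(0,0,255),1)
    return o
E
python3 - <<'E'
from h import *
t=bot.snapshot("top");s=bot.snapshot("scene")
a=np.hstack([crop(t,190,165,130,100,4),crop(t,345,160,60,100,4)])
b=np.hstack([crop(s,305,265,130,50*2,4)[:200*2],crop(s,200,165,60,100,4)])
cv2.imwrite("pics/c1.png",cv2.resize(np.vstack([a,b]),(760,800))[:400]) 
cv2.imwrite("pics/c1.png",a);cv2.imwrite("pics/c2.png",b)
E
```

```text
(no output)
```

View pics/c1.png

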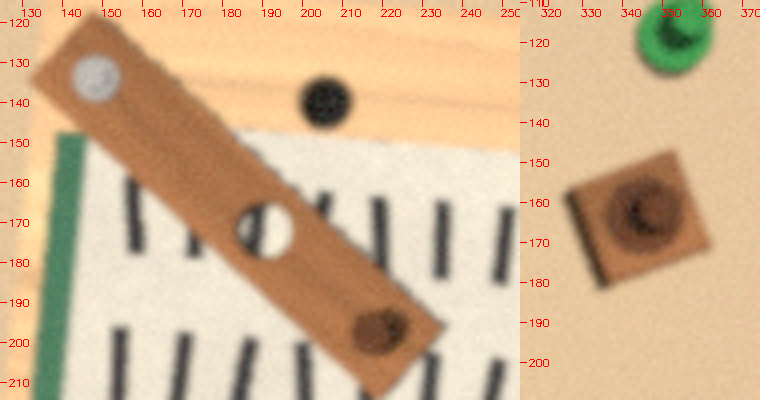

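View pics/c2.png

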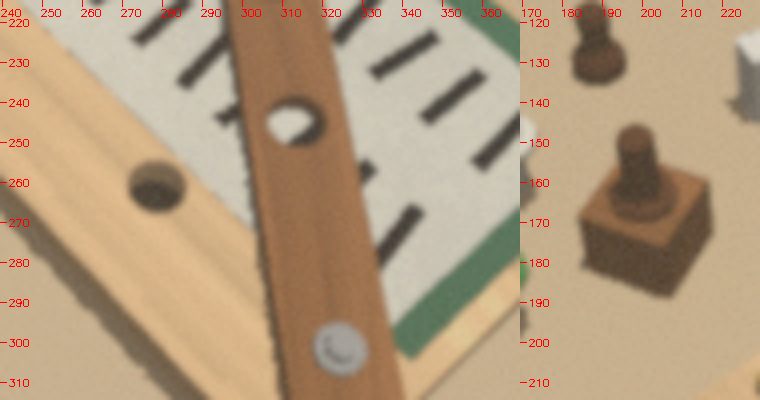

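The crops confirm it. The pin is brown and stands collared in the square stand, at top (346,163), with the grip top at scene (198.5,149). Next I turn these into positions.

Run:
```python
from h import *
t=bot.snapshot("top");s=bot.snapshot("scene")
P=lambda n,tp,sp,z:print(n,plane(t,*tp,z).round(4)[:2],plane(s,*sp,z).round(4)[:2],'tri',[x.round(4) for x in tri(t,tp,s,sp)])
P("hole",(205.7,140),(279,261.5),.04)
P("pivot",(148.5,134),(325,302),.060)
P("barhole",(191,172),(313.5,245),.057)
P("grip top",(347.5,162.5),(198.5,149),.110)
print("collar",plane(t,346,163.4,.06),plane(s,198.7,162,.06))
H=(plane(t,205.7,140,.04)+plane(s,279,261.5,.04))/2;V=(plane(t,148.5,134,.06)+plane(s,325,302,.06))/2;B=(plane(t,191,172,.057)+plane(s,313.5,245,.057))/2
a0=np.arctan2(*(H-V)[[1,0]]);a1=np.arctan2(*(B-V)[[1,0]]);print("len",np.linalg.norm((H-V)[:2]),np.linalg.norm((B-V)[:2]),"dir0",np.degrees(a0),"bar angle",a0-a1)
k=V[:2]+.22*np.array([np.cos(a1),np.sin(a1)]);k0=V[:2]+.22*np.array([np.cos(a0),np.sin(a0)]);print("V",V,"knob",k,"knob goal",k0)
for z in(.057,.103):print(z,proj(t,[*k,z]),proj(s,[*k,z]))
# stand sides / board edges yaw
f=t["frame"];hsv=cv2.cvtColor(f,cv2.COLOR_RGB2HSV)
st=bot.read_state();print(st["eef_pos"],st["tcp_rot"].round(3).tolist())
```

```text
hole [0.6706 0.0994] [0.673  0.0976] tri [array([0.6716, 0.0984, 0.0387]), np.float64(0.0029)]
pivot [0.6822 0.2286] [0.6836 0.2269] tri [array([0.6828, 0.2278, 0.0596]), np.float64(0.0022)]
barhole [0.5944 0.1308] [0.5978 0.1298] tri [array([0.5953, 0.1301, 0.0539]), np.float64(0.0026)]
grip top [ 0.6088 -0.2171] [ 0.6147 -0.2235] tri [array([ 0.6119, -0.2204,  0.1092]), np.float64(0.0085)]
collar [ 0.61197558 -0.22273244  0.06      ] [ 0.61640195 -0.22864024  0.06      ]
len 0.12979299233336128 0.13056370171441686 dir0 -94.91210157777537 bar angle 0.6421432218987082
V [0.68292055 0.22778239 0.06      ] knob [0.53655784 0.06353271] knob goal [0.66408253 0.0085904 ]
0.057 (np.float64(220.29775275391017), np.float64(197.12754116478575)) (np.float64(307.65127590911885), np.float64(210.88707197351582))
0.103 (np.float64(218.35876534655074), np.float64(196.49716472478968)) (np.float64(310.30460606966346), np.float64(199.2371497312062))
[0.15815527 0.55257851 0.20504477] [[-0.961, 0.275, -0.0], [0.275, 0.961, -0.001], [0.0, -0.001, -1.0]]
```

```bash
cat >> h.py <<'E'
def go(x,y,z,yaw):
    """print turn about tool z (rad) and shift (mm) from the measured pose; yaw = world direction of the tool y axis, deg"""
    st=bot.read_state();R=st["tcp_rot"];c=np.radians(yaw)
    Y=np.array([np.cos(c),np.sin(c),0]);Z=np.array([0,0,-1.]);T=np.c_[np.cross(Y,Z),Y,Z]
    rv=cv2.Rodrigues(R.T@T)[0].ravel()
    print("turn",rv.round(3),"shift",(R.T@(np.array([x,y,z])-st["eef_pos"])*1000).round(1))
E
python3 -c "
from h import *
go(.5366,.0635,.15,-41.7)"
python3 -m creep '[[[0,0,2.02,-498,-366,20,1],[0,0,2.02,-498,-366,20,1],[0,0,2.02,-498,-366,20,1],[0,0,2.02,-498,-366,20,1],[0,0,2.02,-498,-366,20,1],[0,0,2.02,-498,-366,20,1],[0,0,2.02,-498,-366,20,1],[0,0,2.02,-498,-366,20,1],[0,0,2.02,-498,-366,20,1],[0,0,2.02,-498,-366,20,1]]]'
python3 -c "
from h import *
print(bot.read_state()['q'].round(1))
go(.5366,.0635,.14,-41.7)"
```

```text
turn [-1.00e-03  1.00e-03  2.02e+00] shift [-498.4 -366.    55.3]
t: 1.3
eef_pos: [0.4649, 0.1556, 0.1895]
tcp_rot: [[0.213, 0.977, 0.001], [0.977, -0.213, 0.0], [0.001, 0.001, -1.0]]
contact_force: [0.7, 0.4, -0.9]
opening: 0.094
[  8.4   2.2 101.    0.   76.7  20.7]
turn [ 0.001 -0.001  0.513] shift [-74.8  89.6  49.5]
```

```bash
python3 -m creep '[[[0,0,0.4,-40,60,30,1],[0,0,0.4,-40,60,30,1],[0,0,0.4,-40,60,30,1],[0,0,0.4,-40,60,30,1],[0,0,0.4,-40,60,30,1]]]'
python3 - <<'E'
from h import *
go(.5366,.0635,.064,-41.7)
t=bot.snapshot("top");s=bot.snapshot("scene")
cv2.imwrite("pics/c3.png",np.hstack([crop(t,205,180,90,100,4),crop(s,305,200,90,100,4)]))
E
```

```text
t: 1.8
eef_pos: [0.5143, 0.106, 0.1593]
tcp_rot: [[0.569, 0.822, -0.0], [0.822, -0.569, 0.0], [0.0, -0.0, -1.0]]
contact_force: [-0.7, -0.6, 0.3]
opening: 0.0943
turn [-0.    -0.     0.122] shift [-22.3  42.6  95.3]
```

View pics/c3.png

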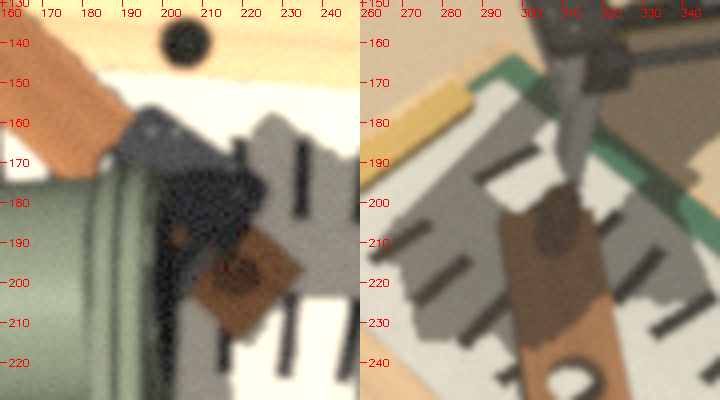

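The hand is above and beside the knob, which shows at top (218,197) and scene (310,205), as predicted. Next I centre over it and lower.

```bash
python3 -m creep '[[[0,0,0.122,-22,43,15,1],[0,0,0.122,-22,43,15,1],[0,0,0.122,-22,43,40,1],[0,0,0.122,-22,43,70,1],[0,0,0.122,-22,43,90,1],[0,0,0.122,-22,43,95,1],[0,0,0.122,-22,43,95,1]]]'
python3 -m creep '[[[0,0,0,0,0,0,-1],[0,0,0,0,0,0,-1],[0,0,0,0,0,0,-1],[0,0,0,0,0,0,-1],[0,0,0,0,0,0,-1],[0,0,0,0,0,0,-1],[0,0,0,0,0,0,-1]]]' 15
python3 -c "
from h import *
go(.5366,.0635,.064,-41.7)"
```

```text
t: 2.6
eef_pos: [0.5363, 0.064, 0.0639]
tcp_rot: [[0.666, 0.746, -0.001], [0.746, -0.666, 0.0], [-0.001, -0.001, -1.0]]
contact_force: [-0.0, -0.6, -0.1]
opening: 0.0939
t: 3.3
eef_pos: [0.5371, 0.0633, 0.0643]
tcp_rot: [[0.667, 0.745, -0.0], [0.745, -0.667, -0.0], [-0.0, -0.0, -1.0]]
contact_force: [-0.1, 0.2, -0.4]
opening: 0.0411
turn [-0.     0.    -0.002] shift [-0.1 -0.5  0.3]
```

```bash
python3 -m creep '[[[0,0,0,0,0,0,-1],[0,0,0,0,0,0,-1],[0,0,0,0,0,0,-1],[0,0,0,0,0,0,-1],[0,0,0,0,0,0,-1],[0,0,0,0,0,0,-1]]]' 15
python3 -m creep '[[[0,0,-0.064,0.5,14,0,-1],[0,0,-0.128,1.8,28,0,-1],[0,0,-0.192,4,42,0,-1],[0,0,-0.256,7,56,0,-1],[0,0,-0.32,11,69,0,-1],[0,0,-0.384,16,82,0,-1],[0,0,-0.448,22,95,0,-1],[0,0,-0.512,28,108,0,-1],[0,0,-0.576,36,120,0,-1],[0,0,-0.642,44,132,0,-1]]]'
python3 -m creep '[[[0,0,0,0,0,0,-1],[0,0,0,0,0,0,-1]]]'
python3 -c "
from h import *
go(.6641,.0086,.064,-4.9)"
```

```text
t: 3.9
eef_pos: [0.5369, 0.0633, 0.0641]
tcp_rot: [[0.667, 0.745, -0.0], [0.745, -0.667, -0.0], [-0.0, -0.0, -1.0]]
contact_force: [-0.4, -0.0, -0.1]
opening: 0.0239
t: 4.9
eef_pos: [0.6653, 0.0089, 0.0642]
tcp_rot: [[0.085, 0.996, -0.0], [0.996, -0.085, 0.002], [0.002, -0.0, -1.0]]
contact_force: [-1.0, 4.0, 1.5]
opening: 0.0231
t: 5.1
eef_pos: [0.6649, 0.0089, 0.0642]
tcp_rot: [[0.089, 0.996, 0.0], [0.996, -0.089, 0.001], [0.001, 0.0, -1.0]]
contact_force: [0.7, 3.4, 0.1]
opening: 0.0239
turn [ 0.    -0.001 -0.004] shift [-0.3 -0.8  0.2]
```

```bash
python3 -m creep '[[[0,0,0,0,0,0,1],[0,0,0,0,0,0,1],[0,0,0,0,0,0,1],[0,0,0,0,0,0,1],[0,0,0,0,0,-30,1],[0,0,0,0,0,-60,1],[0,0,0,0,0,-100,1],[0,0,0,-50,-10,-100,1],[0,0,0,-100,-20,-100,1],[0,0,0,-150,-30,-100,1]]]'
python3 -m creep '[[[0,0,0,-40,0,0,1],[0,0,0,-40,0,0,1],[0,0,0,-40,0,0,1]]]'
python3 - <<'E'
from h import *
t=bot.snapshot("top");s=bot.snapshot("scene")
cv2.imwrite("pics/c4.png",np.vstack([np.hstack([crop(t,195,140,110,70,4),crop(s,305,270,90,70,4)]),np.hstack([crop(t,345,160,110,70,4),crop(s,200,165,90,70,4)])]))
go(.612,-.222,.15,-4.9)
E
```

```text
t: 6.1
eef_pos: [0.6223, -0.1371, 0.1651]
tcp_rot: [[0.087, 0.996, 0.001], [0.996, -0.087, -0.001], [-0.001, 0.001, -1.0]]
contact_force: [-0.3, -0.5, -0.7]
opening: 0.0935
t: 6.4
eef_pos: [0.6187, -0.1766, 0.1643]
tcp_rot: [[0.09, 0.996, 0.0], [0.996, -0.09, 0.001], [0.001, 0.0, -1.0]]
contact_force: [0.0, 0.1, 0.5]
opening: 0.0939
turn [-0.    -0.001 -0.002] shift [-47.8  -2.9  14.2]
```

View pics/c4.png

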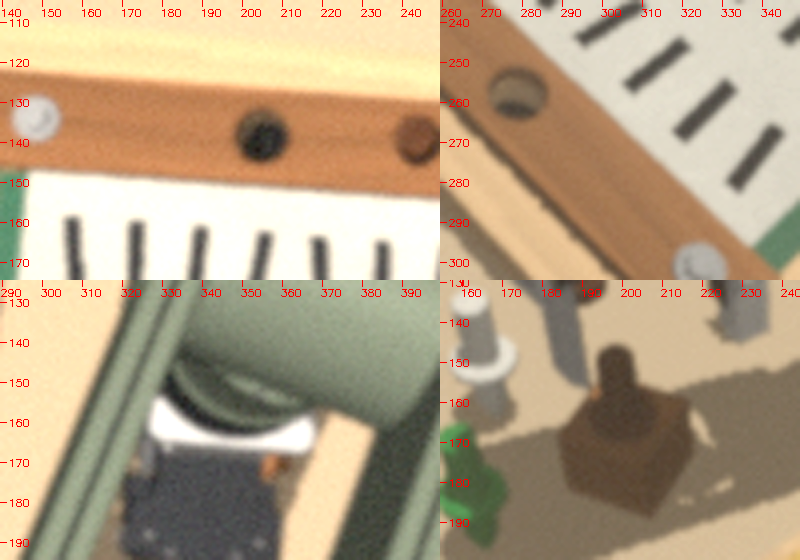

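The bar hole now lies over the board hole: a dark round shows through at top (205,139), and scene (279,258) agrees. I'll compute the residual and refine the pin position from the stand.

Run:
```python
from h import *
t=bot.snapshot("top");s=bot.snapshot("scene")
a=plane(t,205.2,138.8,.057);b=plane(s,279,258,.057);print("barhole",a,b,(a+b)/2)
print("stand",plane(t,345.25,164.25,.054))
p=[.613,-.223]
for z in(.06,.11):print(z,proj(t,[*p,z]),proj(s,[*p,z]))
go(.613,-.223,.070,-4.9)
```

```text
barhole [0.67074935 0.09841336 0.057     ] [0.67408844 0.09697804 0.057     ] [0.67241889 0.0976957  0.057     ]
stand [ 0.61064321 -0.22206225  0.054     ]
0.06 (np.float64(346.1113429284936), np.float64(162.95054752445242)) (np.float64(201.18126130059994), np.float64(162.4602003338455))
0.11 (np.float64(350.20161655869686), np.float64(160.57250225332658)) (np.float64(199.15771560671737), np.float64(148.73953008077024))
turn [-0. -0. -0.] shift [-49.3  -2.1  94.2]
```

```bash
python3 -m creep '[[[0,0,0,-49,-2.5,0,1],[0,0,0,-49,-2.5,10,1],[0,0,0,-49,-2.5,40,1],[0,0,0,-49,-2.5,60,1],[0,0,0,-49,-2.5,80,1],[0,0,0,-49,-2.5,94,1],[0,0,0,-49,-2.5,94,1]]]'
python3 -m creep '[[[0,0,0,0,0,0,-0.2],[0,0,0,0,0,0,-0.2],[0,0,0,0,0,0,-0.2],[0,0,0,0,0,0,-0.2],[0,0,0,0,0,0,-0.2]]]' 8
python3 - <<'E'
from h import *
t=bot.snapshot("top");s=bot.snapshot("scene")
cv2.imwrite("pics/c5.png",np.hstack([crop(t,345,160,90,110,4),crop(s,200,160,90,110,4)]))
E
```

```text
t: 7.3
eef_pos: [0.6106, -0.2221, 0.0673]
tcp_rot: [[0.087, 0.996, -0.005], [0.996, -0.087, 0.003], [0.002, -0.005, -1.0]]
contact_force: [0.2, 0.7, -0.1]
opening: 0.0941
t: 7.8
eef_pos: [0.6126, -0.2246, 0.0709]
tcp_rot: [[0.088, 0.996, 0.001], [0.996, -0.088, -0.001], [-0.0, 0.001, -1.0]]
contact_force: [0.2, 0.9, 0.1]
opening: 0.0574
```

View pics/c5.png

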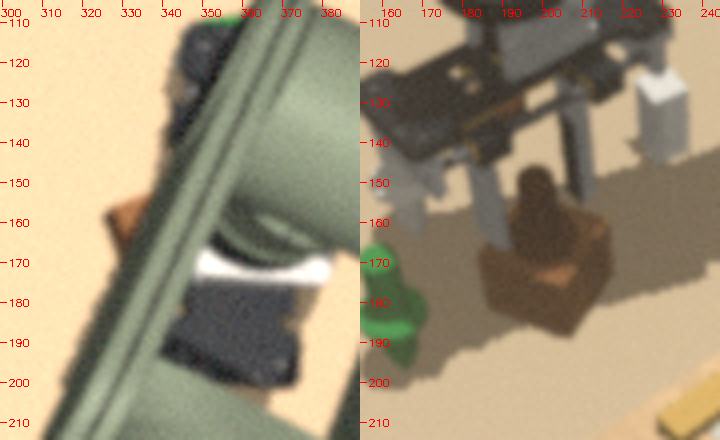

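The fingers straddle the pin (scene (200,155)). I close with moderate force.

```bash
python3 -m creep '[[[0,0,0,0,0,0,-1],[0,0,0,0,0,0,-1],[0,0,0,0,0,0,-1],[0,0,0,0,0,0,-1],[0,0,0,0,0,0,-1],[0,0,0,0,0,0,-1],[0,0,0,0,0,0,-1],[0,0,0,0,0,0,-1]]]' 25
python3 -m creep '[[[0,0,0,0,0,-4,-1],[0,0,0,0,0,-10,-1],[0,0,0,0,0,-20,-1],[0,0,0,0,0,-35,-1],[0,0,0,0,0,-55,-1],[0,0,0,0,0,-75,-1],[0,0,0,0,0,-95,-1],[0,0,0,0,0,-100,-1],[0,0,0,0,0,-100,-1]]]'
python3 - <<'E'
from h import *
t=bot.snapshot("top");s=bot.snapshot("scene")
e=bot.read_state()["eef_pos"];u,v=map(int,proj(s,e))
print(proj(s,e),proj(s,e+[0,0,.014-.081]))
cv2.imwrite("pics/c6.png",np.hstack([crop(s,u,v+10,100,120,4),crop(t,345,160,80,120,4)]))
go(.672,.098,.175,-4.9)
E
```

```text
t: 8.7
eef_pos: [0.6122, -0.2243, 0.0702]
tcp_rot: [[0.088, 0.996, -0.0], [0.996, -0.088, -0.0], [-0.0, -0.0, -1.0]]
contact_force: [-0.2, -0.0, -0.2]
opening: 0.0235
t: 9.6
eef_pos: [0.6133, -0.2249, 0.1726]
tcp_rot: [[0.088, 0.996, 0.004], [0.996, -0.088, -0.002], [-0.002, 0.004, -1.0]]
contact_force: [-0.2, -0.3, -0.7]
opening: 0.0234
(np.float64(196.5936486001951), np.float64(130.2132576140928)) (np.float64(199.55258242413052), np.float64(150.34281187616617))
turn [-0.001 -0.    -0.002] shift [326.1  31.7  -5.2]
```

View pics/c6.png

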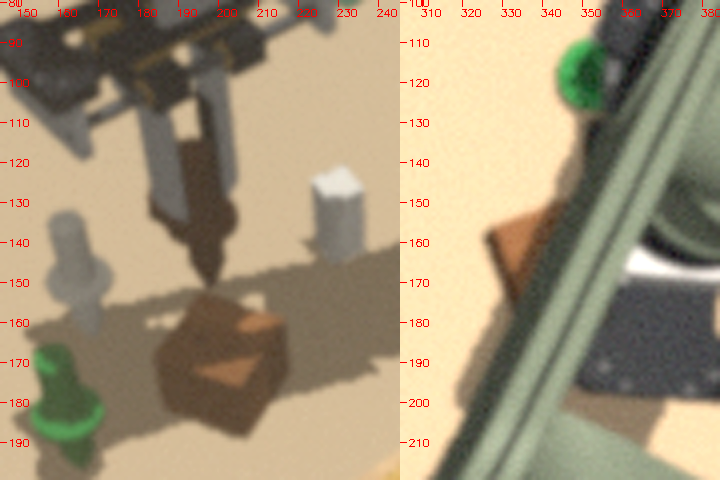

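The pin is held upright (tip at scene (198,152)), the stand is empty, and the other pieces are untouched. I carry it up and over the knob to above the hole.

```bash
python3 -m creep '[[[0,0,0,10,1,-20,-1],[0,0,0,40,4,-40,-1],[0,0,0,80,8,-45,-1],[0,0,0,120,12,-45,-1],[0,0,0,160,16,-45,-1],[0,0,0,200,20,-45,-1],[0,0,0,240,24,-45,-1],[0,0,0,280,27,-45,-1],[0,0,0,310,30,-45,-1],[0,0,0,328,32,-45,-1]]]'
python3 -m creep '[[[0,0,0,0,0,0,-1],[0,0,0,0,0,20,-1],[0,0,0,0,0,45,-1],[0,0,0,0,0,65,-1],[0,0,0,0,0,80,-1],[0,0,0,0,0,82,-1],[0,0,0,0,0,82,-1],[0,0,0,0,0,82,-1]]]'
python3 - <<'E'
from h import *
t=bot.snapshot("top");s=bot.snapshot("scene")
e=bot.read_state()["eef_pos"]
print("tip z",e[2]-.066,"tip expected",proj(s,e-[0,0,.066]),proj(t,e-[0,0,.066]))
cv2.imwrite("pics/c7.png",np.hstack([crop(s,280,250,90,90,5),crop(t,205,140,60,90,5)]))
E
```

```text
t: 10.7
eef_pos: [0.6721, 0.1023, 0.2133]
tcp_rot: [[0.085, 0.996, -0.003], [0.996, -0.085, 0.0], [0.0, -0.003, -1.0]]
contact_force: [0.4, -0.4, -0.9]
opening: 0.0236
t: 11.5
eef_pos: [0.674, 0.0991, 0.1348]
tcp_rot: [[0.088, 0.996, 0.002], [0.996, -0.088, -0.0], [0.0, 0.002, -1.0]]
contact_force: [-0.1, -0.2, -0.1]
opening: 0.0235
tip z 0.06906226696353956 tip expected (np.float64(280.250680853638), np.float64(256.1081832592566)) (np.float64(204.07881932503636), np.float64(136.49300820746097))
```

View pics/c7.png

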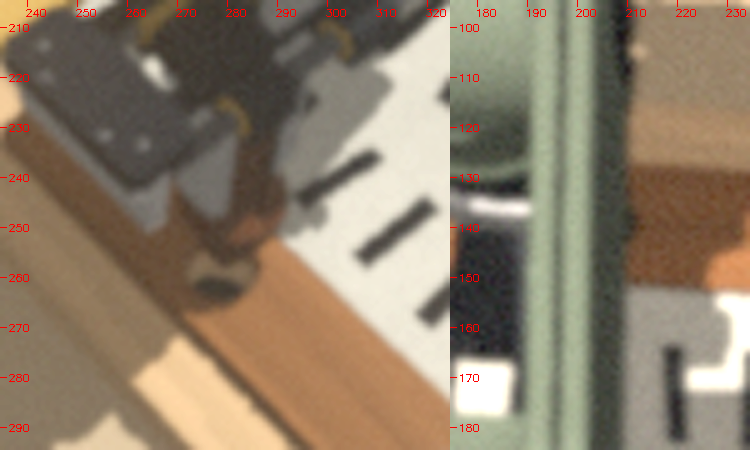

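Run:
```python
from h import *
s=bot.snapshot("scene")
print("tip/collar over hole would be at",proj(s,[.6741,.0970,.069]),proj(s,[.6741,.0970,.119]))
f=s["frame"].copy();s["frame"]=cv2.convertScaleAbs(f,alpha=1.6,beta=0)
cv2.imwrite("pics/c8.png",crop(s,280,250,50,50,12))
```

```text
tip/collar over hole would be at (np.float64(279.38886387688996), np.float64(255.36394608083125)) (np.float64(281.0982770390069), np.float64(243.6089931439053))
```

View pics/c8.png

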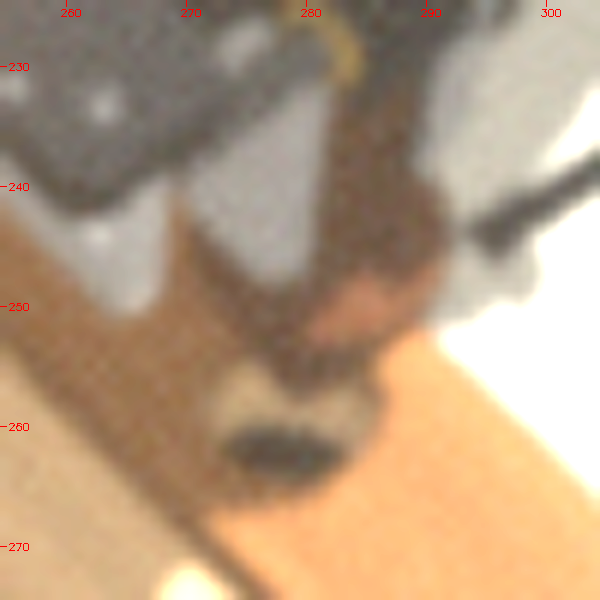

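The tip shows at about (279.5,256), where (279.4,255.4) would be dead centre over the hole, so I lower in steps and watch the force.

```bash
python3 -m creep '[[[0,0,0,0,0,5,-1],[0,0,0,0,0,11,-1],[0,0,0,0,0,17,-1],[0,0,0,0,0,23,-1],[0,0,0,0,0,29,-1],[0,0,0,0,0,35,-1],[0,0,0,0,0,35,-1]]]'
python3 -m creep '[[[0,0,0,0,0,4,-1],[0,0,0,0,0,9,-1],[0,0,0,0,0,14,-1],[0,0,0,0,0,18,-1],[0,0,0,0,0,21,-1],[0,0,0,0,0,21,-1]]]'
```

```text
t: 12.35
eef_pos: [0.672, 0.0996, 0.0966]
tcp_rot: [[0.088, 0.996, -0.003], [0.996, -0.088, -0.0], [-0.0, -0.003, -1.0]]
contact_force: [-0.4, 0.8, -1.4]
opening: 0.0235
t: 12.95
eef_pos: [0.6725, 0.0996, 0.0765]
tcp_rot: [[0.088, 0.996, -0.001], [0.996, -0.088, -0.0], [-0.0, -0.001, -1.0]]
contact_force: [-0.2, -0.1, -0.5]
opening: 0.0237
```

```bash
python3 -m creep '[[[0,0,0,0,0,1,-1],[0,0,0,0,0,2,-1],[0,0,0,0,0,3,-1],[0,0,0,0,0,3.5,-1],[0,0,0,0,0,3.5,-1]]]'
```

```text
t: 13.45
eef_pos: [0.6729, 0.0996, 0.0737]
tcp_rot: [[0.088, 0.996, -0.0], [0.996, -0.088, 0.0], [0.0, -0.0, -1.0]]
contact_force: [-0.7, -0.3, -0.7]
opening: 0.0235
```

```bash
python3 -m creep '[[[0,0,0,0,0,0.7,-1],[0,0,0,0,0,1.4,-1],[0,0,0,0,0,2,-1],[0,0,0,0,0,2,-1]]]'
```

```text
t: 13.85
eef_pos: [0.6737, 0.0995, 0.0732]
tcp_rot: [[0.088, 0.996, 0.002], [0.996, -0.088, -0.0], [0.0, 0.002, -1.0]]
contact_force: [-1.9, -1.2, 5.5]
opening: 0.0237
```

Contact (5.5 N) comes at the expected height: TCP 73 mm puts the collar at 57 mm. I let go and back off.

```bash
python3 -m creep '[[[0,0,0,0,0,0,1],[0,0,0,0,0,0,1],[0,0,0,0,0,0,1],[0,0,0,0,0,0,1],[0,0,0,0,0,0,1],[0,0,0,0,0,0,1],[0,0,0,0,0,-30,1],[0,0,0,0,0,-70,1],[0,0,0,0,0,-110,1],[0,0,0,0,0,-130,1]]]'
python3 -m creep '[[[0,0,0,-50,0,0,1],[0,0,0,-100,0,0,1],[0,0,0,-150,0,0,1],[0,0,0,-200,0,0,1],[0,0,0,-240,0,0,1],[0,0,0,-240,0,0,1],[0,0,0,-240,0,0,1]]]'
python3 - <<'E'
from h import *
t=bot.snapshot("top");s=bot.snapshot("scene")
print("grip top seated: ",proj(t,[.6724,.0977,.113]),proj(s,[.6724,.0977,.113]))
cv2.imwrite("pics/c9.png",np.vstack([np.hstack([crop(t,195,140,100,70,4),crop(s,285,250,100,70,4)]),cv2.resize(np.hstack([t["frame"],s["frame"]])[:,:,::-1],(800,300))]))
E
```

```text
t: 14.85
eef_pos: [0.6752, 0.0997, 0.2069]
tcp_rot: [[0.088, 0.996, 0.007], [0.996, -0.088, 0.0], [0.001, 0.007, -1.0]]
contact_force: [0.3, -0.2, 0.1]
opening: 0.0939
t: 15.55
eef_pos: [0.6517, -0.1403, 0.2016]
tcp_rot: [[0.09, 0.996, -0.0], [0.996, -0.09, 0.001], [0.001, -0.0, -1.0]]
contact_force: [0.8, -0.6, -0.7]
opening: 0.0938
grip top seated:  (np.float64(202.33533418763992), np.float64(134.0707174393394)) (np.float64(281.7047217442929), np.float64(244.76905707562025))
```

View pics/c9.png

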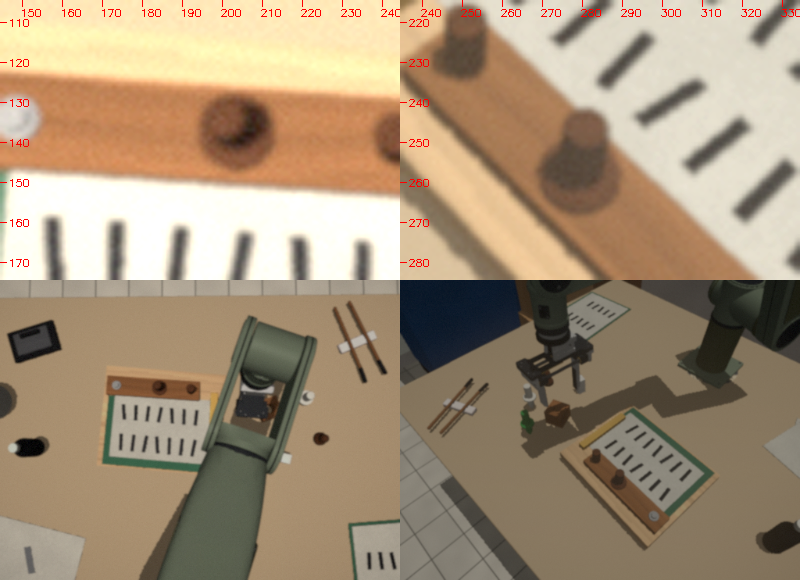

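The collar lies flat on the bar. The grip top is at top (202,135) and scene (281,245), against a seated prediction of (202,134) and (282,245). The stand is empty and the robot is clear, so I hand in.

```bash
python3 -c "
from cell import bot
print(bot.hand_in())"
```

```text
the job is handed in; nothing more can be done
None
```

I swung the bar about 0.64 rad by its knob until its hole lay over the board's hole. I then took the brown pin out of its square stand, pushed it down through both holes and let go. The job was handed in at about 15.7 s of the 59 s allowed.

**Checks**
- **Bar alignment:** before the pin went in, the bar's hole was within about 1 mm of the board's hole, averaged over the two cameras.
- **Pin seating:** the tool met a 5.5 N contact force at the height expected with the collar on the bar. In the last pictures the grip top was within about 1 pixel of where a seated pin should be, in both cameras.
- **Surroundings:** the stand was empty, the gripper was clear, and the other objects I could see were in place. In the last top view the arm hid the green piece and the paperweight; the scene camera showed both in place.

**Disagreements:** no check failed. The two cameras differed by 1–3 mm on the board and bar, and by up to about 9 mm on the pin's grip top. For the insertion I compared the pin tip with the hole in the scene camera alone, because the arm blocked the top view there.

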